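# Tip the scrap tray into the reclaim bin

### The job

Slide the black lock knob of the tipping stand fully over to its end stop to free the steel scrap tray, then lift the tray by its handle bar to 60 degrees (its pointer at the longer brass mark on the bow), clearly no steeper, and hold it there for a second so that both clay offcuts slide into the bin. Lower the tray until it lies level again and let go, leaving the lock open, and do not knock over the jar or the pot standing beside it.

Things in the scene. Friction and masses are not known exactly. Their poses are not given: they have to be found in the camera images.
- stand: Tipping stand fixed to the table: plywood base board 227 (x) x 340 (y) x 12 mm, spanning x = -105 to 122, y = -185 to 155 mm; origin on its underside below the hinge, axes along its sides, z up. Positions below are in this frame. The tray lies on the +y side of the hinge, the bin on the -y side, the lock rail at x = 109 mm (the robot's side). Two uprights at x = +-87 mm, y = 0 reach z = 122 mm.
- hinge (a point): Middle of the tray's hinge axis, which runs along the stand's x; in the stand's frame at (0, 0, 110) mm.
- bin (a point): Centre of the inner floor of the grey open bin, at (0, -95, 17) mm of the stand. Inside 140 (x) x 160 (y) mm, rim 80 mm above the table.
- mark60 (a point): Foot of the longer brass mark (60 degrees) on a thin steel bow of radius 110 mm round the hinge, at x = -97 mm of the stand, beyond the tray; the bow rises to 220 mm. A shorter mark shows 30 degrees. The tray's dark pointer, a pin on its far wall, runs along the bow.
- tray (a joint): Tilt of the steel tray, rad: 0 = level, positive = handle end raised, pouring into the bin; 1.047 = 60 degrees, limit 1.4. Stiff hinge: the tray stays where it is left (about 6 N at the handle). Inside 140 (x) x 161 (y) mm, walls 30 mm, floor 4 mm above the hinge axis, open at the hinge end. Locked while joint lock is below about 0.02.
- tray_handle (a point): Centre of the tray's handle, a round dark wooden bar, 14 mm thick, 124 mm long, along its own x (parallel to the hinge), on two arms at x = +-58 mm, 48 mm free between bar and tray wall. Tray level: at (0, 220, 136) mm of the stand, free above and 117 mm beneath. 221.5 mm from the hinge axis, 0.118 rad above the tray's floor plane.
- lock (a joint): Travel of the sliding lock, m: 0 = bolt over the tray's tab (locked), 0.06 = end stop, fully open. It moves along the stand's -y, towards the bin, and takes about 2 N.
- lock_knob (a point): Grip point on the lock's black plastic knob, 20 (x) x 24 (y) x 42 mm high, this point 18 mm below its top; locked it is at (109, 120, 150) mm of the stand. The rail's stops beneath reach z = 124 mm, the tray wall beside it (up to x = 74 mm) z = 144 mm.
- offcut_long: Longer clay offcut, a flat rigid strip 42 x 104 x 8 mm, at first lying in the tray; origin at the centre of its underside.
- offcut_short: Shorter clay offcut, a flat rigid piece 60 x 51 x 8 mm, at first lying in the tray; origin at the centre of its underside.
- glaze_jar: Screw-lid glaze jar, 62 mm across, 77 mm high, standing on the table; origin at the centre of its underside. Bystander: must not be knocked over.
- pinch_pot: Round unfired clay pot, 72 mm across, 64 mm high, standing on the table; origin at the centre of its underside. Bystander: must not be knocked over.

How it is judged:
By the outcome, as a careful person would: the job done as asked, in the order asked, and still so for the second after the job is handed in, with the robot touching nothing.
It also fails if it takes over 53 s, if anything falls off the work surface, if the arm or the gripper's body presses on something with over 40 N, if the wrist force passes 120 N, or if a joint passes its speed limit or range.

### The arm

A 6-joint arm with a two-finger parallel gripper is mounted at the origin on a cart in front of the work surface, level with it; the furniture and walls round the work are solid. World frame = base frame: x ahead of the robot, y to its left, z up, the work surface at z = 0. Lengths are in m, angles in rad, forces in N, time in s.
With the tool pointing down it reaches from about 0.35 to 0.775 m from the base axis. Payload 5.5 kg.
Tool frame: the origin (TCP) lies midway between the tips of the shut fingers; the grasp point (between the pads) lies grip_point_offset behind it (grip_point_offset is the distance from the TCP to the grasp point, in m); z points along the fingers, y is the direction in which the jaws open and shut (so a half turn about z gives the same grasp; the last joint's range is limited). The gripper opens to 85 mm and grips with 20 to 120 N. Pads are 22 mm wide; open, the fingers measure 114 mm over their backs; the gripper's body (76 mm by 85 mm) begins 54 mm behind the grasp point. The pads swing forward as they close: fully open they stand 13 mm farther back than shut.
Start: joints at [-1.304, 0.313, 0.046, 1.304, 0, 1.431], TCP at [0.228, -0.528, 0.231] pointing down, gripper open.
Joint ranges: [-2.76, 2.76], [-0.86, 1.69], [-1.03, 1.26], [-2.2, 2.34], [-1.47, 1.5], [-3.14, 3.14]. Speed limits (rad/s): [2.57, 2.57, 3.14, 3.14, 3.14, 3.14].

### API

Orientations are given as a unit quaternion [w, x, y, z].
In Python, from workcell import * gives the robot as it stands.
- The arm moves only by the tool send_rows, never from a script. Its argument "series" is one flat list of numbers, 7 for each row, row after row: the shift along the tool's x, y, z in cm, then the turn, a rotation vector about the tool's x, y, z in degrees, then the opening, from 0 (shut) to 1 (fully open). A call has 1 to 10 rows; each row is the pose to reach, as a shift and turn from the pose commanded when the call began, along the tool's axes at that moment; what a row does not reach only later rows make up. A row lasts 1/12 s, in which the tool goes at most 41.7 mm and 7.16 degrees, less where a joint would pass 70% of its speed; a pose out of reach is approached as far as the arm can. A call with a gripper value outside its range is refused whole. The fingers move at their own pace and stop on an object; "newtons" is the grip in N (left out, the last holds). Time passes only in rows, so rows that repeat a pose let the fingers close. It gives the time, the measured TCP pose, the force and the opening at its end, in the units of the state.
- get_state(): the state, without advancing time (a new reading comes with each control period).
- read_camera(name): name is "side" or "top"; returns the picture (480x640x3 uint8, blue, green, red); there is no depth.
- camera_info(name): a dict with "K" (3x3 intrinsics, pixels), "D" ([k1, k2, p1, p2, k3] as OpenCV has them; the pictures are not rectified), "xyz" and "attitude" of the camera in the world. Camera axes: x right, y down, z forward; pixel columns grow to the right and rows downward; lengths in m; the calibration is good to about 2 mm. A picture is of the moment at which its call begins. camera_info takes no time and is no camera call.
- hand_in(): hands the job in, once; it reports no verdict.
Trained networks look in the newest picture that a camera, given by its name, has taken for a name from the list of things; names that differ only in an ending like _2 or _b are one class to them, and where a whole thing is asked for, a point or a joint stands for the part that bears it (a point fixed in the world has none). Each returns a list of dicts, best first, with "p" (0 to 1); they miss things now and then, are a little off and sometimes report something else, mostly with a low value. They report only what shows in the picture. A call takes as long as a camera call.
- silhouettes(camera, label): "pixels" (480x640 bool, what is visible of it) and "box" ([left, top, width, height] in pixels, round what is visible of it).
The state is a dict: "clock": time; "joint_pos": joint angles; "qvel": joint speeds; "tau": joint torques, N m; "tcp_pos": TCP position; "orientation": TCP orientation; "wrist_force": force on the tool from outside, world axes, zero at the start; "ft_torque": the same for the moment, N m; "finger_gap": finger opening in m.
Only numpy, scipy, OpenCV 4.12 (cv2) and the standard library are available. Lean on these libraries where they do the work, as an engineer would, in place of code of your own. Each camera call takes 0.05 s, during which the arm holds its last target. There are 200 camera calls.

## Working session

There is one attempt and no reset: what is moved stays moved. The work goes in short steps, Python scripts to look and compute and a tool call to move; the robot and the scene stay as the last step left them, time stands still between calls to the robot, and variables do not carry over. Pictures are saved under pics/ and viewed, about 8 in all and at most 12, crops included, and the job is handed in when it is done.

Besides the shell and the picture viewer there is one more tool, called after "Emit:" as a command line: name --argument value ..., lists and objects as JSON in quotes. send_rows: Moves the arm, as the interface text tells. Its arguments: {"type":"object","properties":{"series":{"type":"array"},"newtons":{"type":"number"}},"required":["series"]}

```bash
mkdir -p pics; ls; python3 - <<'E'
from workcell import *
import cv2
s=get_state(); print({k:s[k] for k in ('clock','tcp_pos','orientation','finger_gap','wrist_force')})
try: print('off',grip_point_offset)
except Exception as e: print(e)
for c in ('side','top'):
    print(c,camera_info(c)); cv2.imwrite(f'pics/{c}0.png',read_camera(c))
    for l in ('lock_knob','tray_handle','mark60','glaze_jar','pinch_pot','bin','stand','offcut_long','offcut_short'):
        r=silhouettes(c,l); print(l,[(round(x['p'],2),list(map(int,x['box']))) for x in r[:2]])
E
```

```text
pics
{'clock': 0.0, 'tcp_pos': array([ 0.22736025, -0.52756665,  0.23038785]), 'orientation': array([-9.38454374e-04,  9.79384012e-01,  2.02005128e-01, -6.48510892e-05]), 'finger_gap': 0.08559863331743879, 'wrist_force': array([ 0.63756538, -0.40393414,  0.44064967])}
off 0.0187
side {'K': array([[450.02614641,   0.        , 324.69860464],
       [  0.        , 450.02614641, 242.37616792],
       [  0.        ,   0.        ,   1.        ]]), 'D': array([-0.08626795,  0.        ,  0.        ,  0.        ,  0.        ]), 'xyz': array([0.47687103, 0.8561875 , 0.77526628]), 'attitude': array([ 0.02118307, -0.02175702,  0.89224627, -0.45052691])}
lock_knob [(0.55, [346, 272, 19, 22])]
tray_handle [(0.57, [258, 244, 89, 87])]
mark60 [(0.72, [228, 243, 139, 205]), (0.45, [365, 200, 23, 31])]
glaze_jar [(0.68, [364, 201, 26, 30]), (0.57, [229, 242, 139, 207])]
pinch_pot [(0.85, [360, 231, 24, 29]), (0.53, [344, 266, 18, 29])]
bin [(0.94, [226, 249, 141, 200])]
stand [(0.74, [309, 280, 28, 34]), (0.66, [227, 243, 142, 206])]
offcut_long [(0.62, [308, 280, 25, 31])]
offcut_short [(0.83, [277, 290, 25, 15])]
top {'K': array([[579.92350684,   0.        , 316.32088101],
       [  0.        , 579.92350684, 240.26920099],
       [  0.        ,   0.        ,   1.        ]]), 'D': array([-0.06213949,  0.        ,  0.        ,  0.        ,  0.        ]), 'xyz': array([0.32235531, 0.00587684, 1.35615783]), 'attitude': array([ 0.06189869, -0.70323385,  0.70529726, -0.06470303])}
lock_knob [(0.47, [243, 268, 15, 18])]
tray_handle [(0.86, [199, 192, 116, 80]), (0.55, [127, 171, 189, 122])]
mark60 [(0.65, [126, 171, 188, 123]), (0.37, [421, 297, 38, 25])]
glaze_jar [(0.87, [423, 299, 35, 26])]
pinch_pot [(0.89, [360, 288, 32, 30])]
bin [(0.83, [125, 169, 192, 122])]
stand [(0.82, [132, 172, 180, 124])]
offcut_long [(0.96, [224, 236, 46, 19]), (0.61, [127, 172, 190, 122])]
offcut_short [(0.87, [228, 204, 22, 26])]
```

```bash
python3 - <<'E'
import cv2,numpy as np
a=cv2.imread('pics/side0.png')[180:460,200:420]; b=cv2.imread('pics/top0.png')[150:340,110:470]
cv2.imwrite('pics/a.png',cv2.resize(a,None,fx=2.1,fy=2.1,interpolation=3)); cv2.imwrite('pics/b.png',cv2.resize(b,None,fx=2.2,fy=2.2,interpolation=3))
E
```

```text
(no output)
```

View pics/a.png

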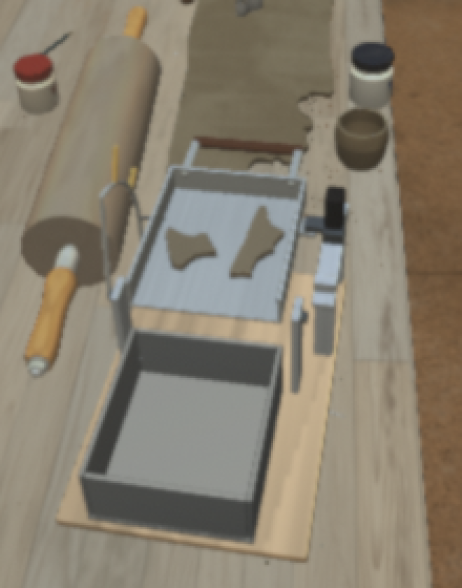

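View pics/b.png

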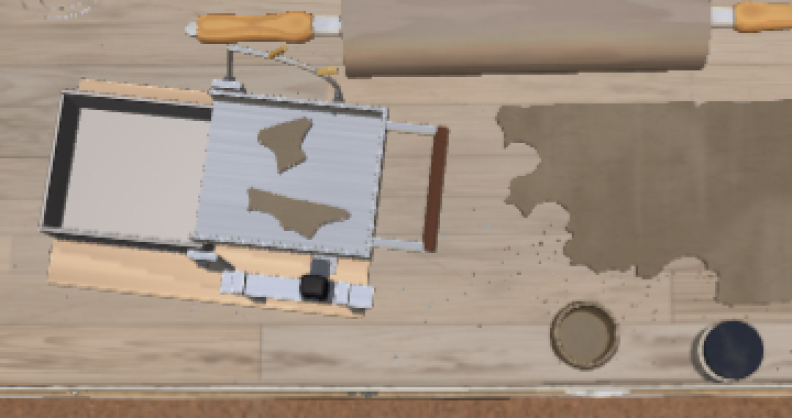

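The tray with both offcuts is on the right of the top view. The knob shows at crop (315,285), the handle bar from (443,128) to (430,250), and the pot and jar at lower right. In the side view the knob top is at (335,190) and the handle runs from (197,141) to (301,150). Next I fit the stand's pose from these points in both views.

```bash
cat > h.py <<'E'
from workcell import *
import cv2, numpy as np
from scipy.spatial.transform import Rotation as R
from scipy.optimize import least_squares
def rot(q): return R.from_quat([q[1],q[2],q[3],q[0]])
CI={c:camera_info(c) for c in('side','top')}
def proj(c,P):
    i=CI[c]; Rc=rot(i['attitude']).as_matrix().T
    return cv2.projectPoints(np.atleast_2d(P).astype(float),cv2.Rodrigues(Rc)[0],-Rc@i['xyz'],i['K'],i['D'])[0][:,0]
def tri(px): # dict cam->pixel
    f=lambda X:np.concatenate([proj(c,X)[0]-p for c,p in px.items()])
    r=least_squares(f,[.45,-.1,.1]); return r.x,np.abs(r.fun).max()
def S(p,P): # stand->world, p=(x,y,yaw)
    return np.atleast_2d(P)@R.from_euler('z',p[2]).as_matrix().T+[p[0],p[1],0]
E
python3 - <<'E'
from h import *
T=lambda u,v:np.array([u/2.2+110,v/2.2+150]); D=lambda u,v:np.array([u/2.1+200,v/2.1+180])
pts=[('top',(.122,-.185,.012),T(47,284)),('top',(.122,.155,.012),T(365,317)),('top',(-.105,-.185,.012),T(80,79)),
('top',(-.062,.22,.143),T(443,128)),('top',(.062,.22,.143),T(430,250)),('top',(.109,.12,.168),T(316,281)),
('side',(-.105,-.185,.012),D(58,521)),('side',(.122,-.185,.012),D(306,557)),('side',(-.062,.22,.143),D(195,139)),('side',(.062,.22,.143),D(302,148)),('side',(.109,.12,.168),D(336,189))]
f=lambda p:np.concatenate([proj(c,S(p,P))[0]-u for c,P,u in pts])
r=least_squares(f,[.45,.1,3.1],loss='soft_l1'); print(r.x.round(4)); print(f(r.x).reshape(-1,2).round(1).tolist()); p=r.x
for n,a,b in (('h-',T(443,128),D(195,139)),('h+',T(430,250),D(302,148)),('knobtop',T(316,281),D(336,189))):
    print(n,tri({'top':a,'side':b}))
print('handle',S(p,(0,.22,.136)),'knob',S(p,(.109,.12,.15)),'knob open',S(p,(.109,.06,.15)),'hinge',S(p,(0,0,.11)))
for n,a,b in(('jar',(423,299,35,26),(364,201,26,30)),('pot',(360,288,32,30),(360,231,24,29))):
    ct=lambda q:np.array([q[0]+q[2]/2,q[1]+q[3]/2]); print(n,tri({'top':ct(a),'side':ct(b)}))
E
```

```text
[0.5767 0.2369 3.0355]
[[-0.2, -0.1], [-0.7, 0.2], [-0.3, -0.3], [-0.2, -1.3], [-0.4, 0.2], [0.4, 1.9], [-1.3, -0.9], [1.4, 0.1], [-1.0, -1.6], [0.2, -1.4], [0.2, 0.0]]
h- (array([0.61324437, 0.01112886, 0.13806709]), np.float64(0.10266089215713237))
h+ (array([0.49253835, 0.02387718, 0.13822026]), np.float64(0.1381685478688155))
knobtop (array([0.45775669, 0.13016361, 0.16925993]), np.float64(0.8378267817157052))
handle [[0.55339493 0.01816786 0.136     ]] knob [[0.45559761 0.12914842 0.15      ]] knob open [[0.46195148 0.18881104 0.15      ]] hinge [[0.57669245 0.2369308  0.11      ]]
jar (array([ 0.39663171, -0.28162902,  0.0365312 ]), np.float64(0.8711326030689861))
pot (array([ 0.41706932, -0.13510996,  0.035431  ]), np.float64(0.3652015111289302))
```

```bash
cat >> h.py <<'E'
P=np.array([.5767,.2369,3.0355])
def to(st,tilt,off=0.0187,flip=1,w=None):
    """print shift(cm)/turn(deg) taking the grasp point to stand point st (or world w); tilt deg about stand x; jaws along stand y"""
    s=get_state(); R0=rot(s['orientation']); t=np.radians(tilt)
    z=np.array([0,np.sin(t),-np.cos(t)]); y=flip*np.array([0,-np.cos(t),-np.sin(t)]); x=np.cross(y,z)
    Rt=R.from_euler('z',P[2])*R.from_matrix(np.c_[x,y,z])
    g=(S(P,st)[0] if w is None else np.array(w))+off*Rt.apply([0,0,1])
    print('shift',(R0.inv().apply(g-s['tcp_pos'])*100).round(2),'turn',(R0.inv()*Rt).as_rotvec(degrees=True).round(1),'tcp target',g.round(4))
def st():
    s=get_state(); print('t',round(s['clock'],2),'tcp',s['tcp_pos'].round(4),'F',s['wrist_force'].round(1),'gap',round(s['finger_gap'],4),'j',s['joint_pos'].round(2))
    Rs=R.from_euler('z',P[2]).inv(); q=rot(s['orientation']); g=Rs.apply(s['tcp_pos']-.0187*q.apply([0,0,1])-[P[0],P[1],0]); z=Rs.apply(q.apply([0,0,1]))
    print('grasp in stand',g.round(4),'tilt',np.degrees(np.arctan2(z[1],-z[2])).round(1),'tray angle by position',np.degrees(np.arctan2(g[2]-.11,g[1])-.118).round(1),'radius',np.hypot(g[1],g[2]-.11).round(4))
E
python3 -c "
from h import *
st(); to((.1085,.1195,.26),0)"
```

```text
t 1.0 tcp [ 0.2275 -0.5281  0.2313] F [ 1.1 -0.6 -0.3] gap 0.0853 j [-1.3   0.31  0.05  1.3   0.    1.43]
grasp in stand [0.2662 0.7977 0.25  ] tilt 0.0 tray angle by position 3.2 radius 0.8099
shift [ 47.02 -51.35  -1.  ] turn [   0.     0.  -150.6] tcp target [0.4562 0.1296 0.2413]
```

Emit:
send_rows --series '[47, -51.3, -1, 0, 0, -150.6, 1, 47, -51.3, -1, 0, 0, -150.6, 1, 47, -51.3, -1, 0, 0, -150.6, 1, 47, -51.3, -1, 0, 0, -150.6, 1, 47, -51.3, -1, 0, 0, -150.6, 1, 47, -51.3, -1, 0, 0, -150.6, 1, 47, -51.3, -1, 0, 0, -150.6, 1, 47, -51.3, -1, 0, 0, -150.6, 1, 47, -51.3, -1, 0, 0, -150.6, 1, 47, -51.3, -1, 0, 0, -150.6, 1]'

```text
clock: 1.83
tcp_pos: [0.3646, -0.1328, 0.2377]
orientation: [0.001, 0.674, 0.739, 0.0]
wrist_force: [1.2, -0.1, 0.6]
finger_gap: 0.0852
```

```bash
python3 -c "
from h import *
st(); to((.1085,.1195,.26),0)"
```

```text
t 1.83 tcp [ 0.3646 -0.1328  0.2377] F [ 1.2 -0.1  0.6] gap 0.0852 j [-0.56 -0.05 -0.36  1.26 -0.    0.92]
grasp in stand [0.1718 0.3901 0.2564] tilt 0.0 tray angle by position 13.8 radius 0.4166
shift [25.29 11.51 -0.37] turn [  0.    0.1 -78.7] tcp target [0.4562 0.1296 0.2413]
```

Emit:
send_rows --series '[25.3, 11.5, -0.4, 0, 0, -78.7, 1, 25.3, 11.5, -0.4, 0, 0, -78.7, 1, 25.3, 11.5, -0.4, 0, 0, -78.7, 1, 25.3, 11.5, -0.4, 0, 0, -78.7, 1, 25.3, 11.5, -0.4, 0, 0, -78.7, 1, 25.3, 11.5, -0.4, 0, 0, -78.7, 1, 25.3, 11.5, -0.4, 0, 0, -78.7, 1, 25.3, 11.5, -0.4, 0, 0, -78.7, 1, 25.3, 11.5, -0.4, 0, 0, -78.7, 1, 25.3, 11.5, -0.4, 0, 0, -78.7, 1]'

```text
clock: 2.67
tcp_pos: [0.4573, 0.1283, 0.2411]
orientation: [-0.0, 0.113, 0.994, -0.0]
wrist_force: [-0.7, -0.3, 0.0]
finger_gap: 0.0857
```

```bash
python3 -c "
from h import *
st(); to((.1085,.1195,.152),0)"
```

```text
t 2.67 tcp [0.4573 0.1283 0.2411] F [-0.7 -0.3  0. ] gap 0.0857 j [ 0.1   0.12 -0.18  1.27 -0.    0.33]
grasp in stand [0.1072 0.1206 0.2598] tilt 0.0 tray angle by position 44.4 radius 0.1924
shift [ 0.14  0.1  10.78] turn [-0.  -0.  -6.9] tcp target [0.4562 0.1296 0.1333]
```

Emit:
send_rows --series '[0.1, 0.1, 2, 0, 0, -6.9, 1, 0.1, 0.1, 5, 0, 0, -6.9, 1, 0.1, 0.1, 8, 0, 0, -6.9, 1, 0.1, 0.1, 10.8, 0, 0, -6.9, 1, 0.1, 0.1, 10.8, 0, 0, -6.9, 1, 0.1, 0.1, 10.8, 0, 0, -6.9, 0.2, 0.1, 0.1, 10.8, 0, 0, -6.9, 0.2, 0.1, 0.1, 10.8, 0, 0, -6.9, 0.1, 0.1, 0.1, 10.8, 0, 0, -6.9, 0, 0.1, 0.1, 10.8, 0, 0, -6.9, 0]' --newtons 40

```text
clock: 3.5
tcp_pos: [0.4578, 0.1288, 0.1348]
orientation: [0.002, 0.057, 0.998, 0.0]
wrist_force: [1.0, 2.2, 1.8]
finger_gap: 0.0255
```

```bash
python3 -c "
from h import *
st(); to((.1085,.0570,.152),0)
cv2.imwrite('pics/c.png',np.hstack([cv2.resize(read_camera('side')[180:460,200:420],None,fx=2,fy=2),cv2.resize(read_camera('top')[150:340,110:320],None,fx=1.5,fy=2.947)]))"
```

```text
t 3.5 tcp [0.4578 0.1288 0.1348] F [1.  2.2 1.8] gap 0.0255 j [ 0.11  0.17 -0.38  1.01  0.    0.22]
grasp in stand [0.1069 0.1201 0.1535] tilt -0.1 tray angle by position 13.2 radius 0.1277
shift [0.22 6.3  0.16] turn [ 0.1  0.2 -0.5] tcp target [0.4628 0.1917 0.1333]
```

View pics/c.png

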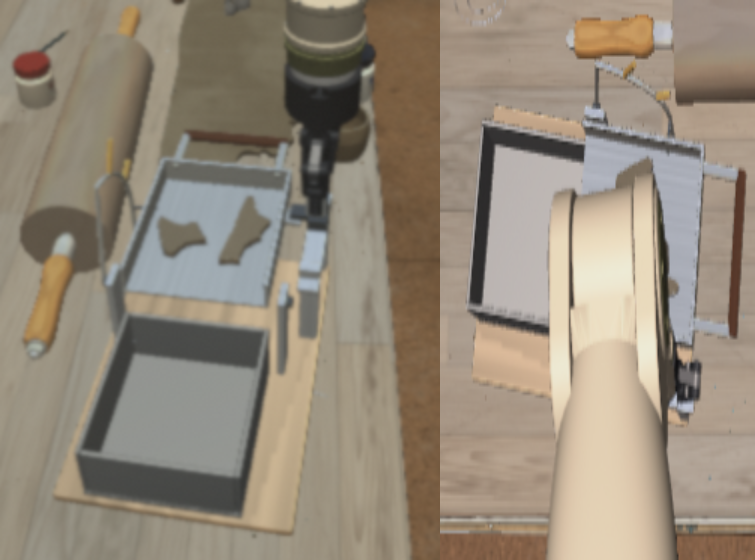

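The knob is held between the fingers (gap 25 mm). Now I slide it.

Emit:
send_rows --series '[0, 0.7, 0, 0, 0, 0, 0, 0, 1.4, 0, 0, 0, 0, 0, 0.1, 2.1, 0, 0, 0, 0, 0, 0.1, 2.8, 0, 0, 0, 0, 0, 0.1, 3.5, 0, 0, 0, 0, 0, 0.1, 4.2, 0, 0, 0, 0, 0, 0.1, 4.9, 0, 0, 0, 0, 0, 0.1, 5.5, 0, 0, 0, 0, 0, 0.1, 6.0, 0, 0, 0, 0, 0, 0.1, 6.3, 0, 0, 0, 0, 0]'

```text
clock: 4.43
tcp_pos: [0.4643, 0.1893, 0.1349]
orientation: [0.002, 0.057, 0.998, -0.003]
wrist_force: [0.3, -17.6, 11.1]
finger_gap: 0.0235
```

Emit:
send_rows --series '[0, 0.2, 0, 0, 0, 0, 0, 0, 0.3, 0, 0, 0, 0, 0, 0, 0.3, 0, 0, 0, 0, 0]'

```text
clock: 4.68
tcp_pos: [0.4643, 0.1894, 0.1349]
orientation: [0.002, 0.058, 0.998, -0.006]
wrist_force: [1.5, -19.8, 11.2]
finger_gap: 0.0238
```

```bash
python3 -c "
from h import *
st()"
```

```text
t 4.68 tcp [0.4643 0.1894 0.1349] F [  1.5 -19.8  11.2] gap 0.0238 j [ 0.23  0.22 -0.32  1.03 -0.01  0.35]
grasp in stand [0.1068 0.0589 0.1536] tilt 0.6 tray angle by position 29.7 radius 0.0733
```

Emit:
send_rows --series '[0, -0.3, 0, 0, 0, 0, 0, 0, -0.3, 0, 0, 0, 0, 0.7, 0, -0.3, 0, 0, 0, 0, 0.7, 0, -0.3, 0, 0, 0, 0, 0.7, 0, -0.3, 0, 0, 0, 0, 0.7, 0, -0.3, -2, 0, 0, 0, 0.7, 0, -0.3, -5, 0, 0, 0, 0.7, 0, -0.3, -9, 0, 0, 0, 0.6, 0, -0.3, -12, 0, 0, 0, 0.6, 0, -0.3, -12, 0, 0, 0, 0.55]'

```text
clock: 5.52
tcp_pos: [0.4654, 0.1923, 0.2595]
orientation: [0.005, 0.057, 0.998, 0.001]
wrist_force: [0.8, 1.0, 1.0]
finger_gap: 0.0473
```

```bash
python3 -c "
from h import *
st(); t=np.radians(-30); b=np.array([0,.22,.136])-.11*np.array([0,np.sin(t),-np.cos(t)]); print(b); to(b,-30)
cv2.imwrite('pics/d.png',cv2.resize(read_camera('side')[180:380,200:420],None,fx=3,fy=3))
print([(x['p'],x['box']) for x in silhouettes('side','lock_knob')], proj('side',S(P,[(.109,.06,.15),(.109,.12,.15)])))"
```

```text
t 5.52 tcp [0.4654 0.1923 0.2595] F [0.8 1.  1. ] gap 0.0473 j [ 0.23  0.16 -0.08  1.32  0.    0.35]
grasp in stand [0.1061 0.0562 0.2782] tilt -0.2 tray angle by position 64.8 radius 0.1774
[0.         0.275      0.23126279]
shift [-10.71 -20.89   4.47] turn [-29.8   0.6  -0.3] tcp target [ 0.5486 -0.0273  0.2151]
[(0.81, [340.3, 290.1, 21.2, 21.4])] [[356.88933702 295.79421898]
 [359.92271264 276.53824966]]
```

Emit:
send_rows --series '[-10.7, -20.9, 4.5, -29.8, 0.6, -0.3, 0.55, -10.7, -20.9, 4.5, -29.8, 0.6, -0.3, 0.55, -10.7, -20.9, 4.5, -29.8, 0.6, -0.3, 0.55, -10.7, -20.9, 4.5, -29.8, 0.6, -0.3, 0.55, -10.7, -20.9, 4.5, -29.8, 0.6, -0.3, 0.55, -10.7, -20.9, 4.5, -29.8, 0.6, -0.3, 0.55, -10.7, -20.9, 4.5, -29.8, 0.6, -0.3, 0.55, -10.7, -20.9, 4.5, -29.8, 0.6, -0.3, 0.55]'

```text
clock: 6.28
tcp_pos: [0.5446, -0.0302, 0.2053]
orientation: [0.007, 0.055, 0.965, 0.258]
wrist_force: [-0.6, 0.8, 0.2]
finger_gap: 0.0469
```

```bash
python3 -c "
from h import *
st(); to((0,.22,.136),-30)
cv2.imwrite('pics/e.png',cv2.resize(read_camera('side')[150:350,200:420],None,fx=3,fy=3))"
```

```text
t 6.28 tcp [ 0.5446 -0.0302  0.2053] F [-0.6  0.8  0.2] gap 0.0469 j [-0.47  0.37 -0.04  1.37  0.48 -0.41]
grasp in stand [0.0034 0.2783 0.2215] tilt -29.9 tray angle by position 15.1 radius 0.2998
shift [-0.46  0.8  10.31] turn [-0.1 -0.6 -0.6] tcp target [0.5544 0.0274 0.1198]
```

View pics/e.png

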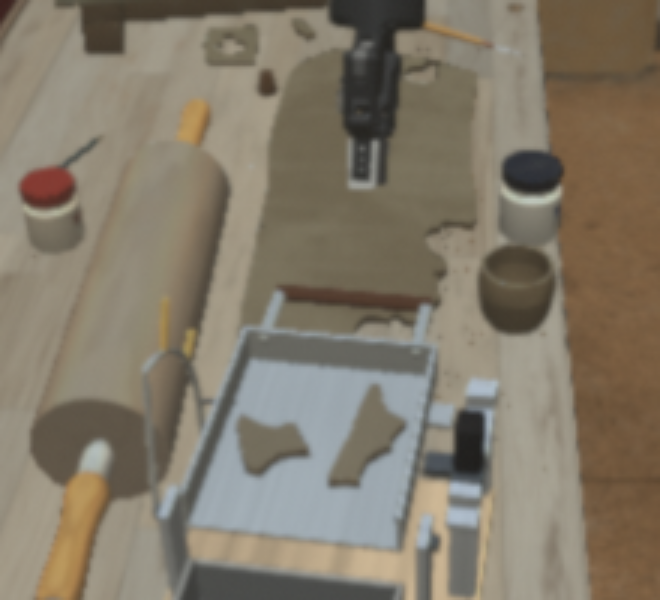

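The knob sits against its end block at (468,440), and the gripper is above the middle of the handle. The pose was about 1 cm off, so I re-read it.

```bash
python3 -c "
from h import *
st(); to((0,.22,.136),-30)"
```

```text
t 6.33 tcp [ 0.5443 -0.0286  0.2063] F [-0.6  0.1  0.2] gap 0.0474 j [-0.47  0.37 -0.04  1.37  0.48 -0.41]
grasp in stand [0.0039 0.2768 0.2225] tilt -29.9 tray angle by position 15.4 radius 0.2988
shift [-0.51  0.62 10.32] turn [-0.1 -0.6 -0.5] tcp target [0.5544 0.0274 0.1198]
```

Emit:
send_rows --series '[-0.2, 0.3, 2, 0, -0.6, -0.5, 0.55, -0.4, 0.5, 4, 0, -0.6, -0.5, 0.55, -0.5, 0.6, 6, 0, -0.6, -0.5, 0.55, -0.5, 0.6, 6, 0, -0.6, -0.5, 0.55, -0.5, 0.6, 6, 0, -0.6, -0.5, 0.55]'

```text
clock: 6.75
tcp_pos: [0.5519, 0.0083, 0.159]
orientation: [0.014, 0.048, 0.965, 0.257]
wrist_force: [0.3, -0.4, 0.2]
finger_gap: 0.0471
```

```bash
python3 -c "
from h import *
st(); to((0,.22,.136),-30)"
```

```text
t 6.75 tcp [0.5519 0.0083 0.159 ] F [ 0.3 -0.4  0.2] gap 0.0471 j [-0.4   0.37 -0.15  1.21  0.5  -0.34]
grasp in stand [0.0005 0.2393 0.1753] tilt -29.8 tray angle by position 8.5 radius 0.248
shift [-0.05 -0.28  4.37] turn [-0.2 -0.   0.3] tcp target [0.5544 0.0274 0.1198]
```

Emit:
send_rows --series '[0, -0.2, 1.5, 0, 0, 0, 0.55, 0, -0.3, 3, 0, 0, 0, 0.55, 0, -0.3, 4.4, 0, 0, 0, 0.55, 0, -0.3, 4.4, 0, 0, 0, 0.55, 0, -0.3, 4.4, 0, 0, 0, 0.3, 0, -0.3, 4.4, 0, 0, 0, 0.1, 0, -0.3, 4.4, 0, 0, 0, 0.0, 0, -0.3, 4.4, 0, 0, 0, 0, 0, -0.3, 4.4, 0, 0, 0, 0, 0, -0.3, 4.4, 0, 0, 0, 0]' --newtons 50

```text
clock: 7.58
tcp_pos: [0.5566, 0.0259, 0.122]
orientation: [0.017, 0.049, 0.965, 0.258]
wrist_force: [-0.5, 5.7, 5.0]
finger_gap: 0.012
```

```bash
python3 -c "
from h import *
st()
cv2.imwrite('pics/f.png',cv2.resize(read_camera('side')[180:330,220:400],None,fx=4,fy=4))"
```

```text
t 7.58 tcp [0.5566 0.0259 0.122 ] F [-0.5  5.7  5. ] gap 0.012 j [-0.37  0.4  -0.22  1.1   0.51 -0.3 ]
grasp in stand [-0.0022  0.2213  0.1382] tilt -30.0 tray angle by position 0.5 radius 0.2231
```

View pics/f.png

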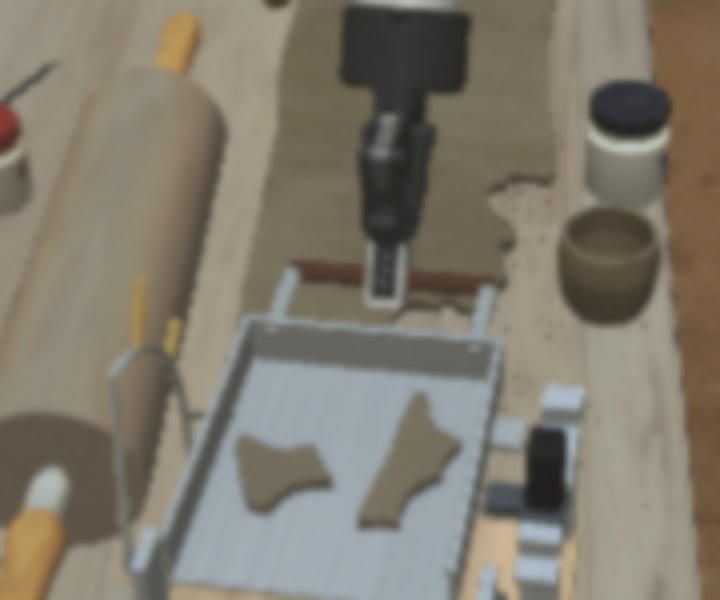

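The pads hold the bar at its middle. Next I compute the arc about the hinge.

```bash
cat >> h.py <<'E'
def arc(ds,op=0):
    s=get_state(); R0=rot(s['orientation']); h=S(P,(0,0,.11))[0]; ax=R.from_euler('z',P[2]).apply([1,0,0]); o=[]
    for d in ds:
        Q=R.from_rotvec(np.radians(d)*ax); n=h+Q.apply(s['tcp_pos']-h)
        o+=[*(R0.inv().apply(n-s['tcp_pos'])*100).round(2).tolist(),*(R0.inv()*Q*R0).as_rotvec(degrees=True).round(1).tolist(),op]
    print(o)
E
python3 -c "
from h import *
arc([2,5,8,11,14,17,20,23,26,28])"
```

```text
[-0.01, 0.42, -0.61, 2.0, 0.0, -0.0, 0, -0.01, 1.08, -1.5, 5.0, 0.0, -0.0, 0, -0.02, 1.79, -2.36, 8.0, 0.0, -0.0, 0, -0.03, 2.55, -3.17, 11.0, 0.1, -0.1, 0, -0.04, 3.34, -3.95, 14.0, 0.1, -0.1, 0, -0.05, 4.18, -4.68, 17.0, 0.1, -0.1, 0, -0.06, 5.05, -5.37, 20.0, 0.1, -0.1, 0, -0.06, 5.96, -6.01, 23.0, 0.1, -0.1, 0, -0.07, 6.9, -6.6, 26.0, 0.1, -0.1, 0, -0.08, 7.54, -6.97, 28.0, 0.1, -0.2, 0]
```

Emit:
send_rows --series '[0, 0.42, -0.61, 2, 0, 0, 0, 0, 1.08, -1.5, 5, 0, 0, 0, 0, 1.79, -2.36, 8, 0, 0, 0, 0, 2.55, -3.17, 11, 0.1, -0.1, 0, 0, 3.34, -3.95, 14, 0.1, -0.1, 0, 0, 4.18, -4.68, 17, 0.1, -0.1, 0, 0, 5.05, -5.37, 20, 0.1, -0.1, 0, 0, 5.96, -6.01, 23, 0.1, -0.1, 0, 0, 6.9, -6.6, 26, 0.1, -0.1, 0, 0, 7.54, -6.97, 28, 0.1, -0.1, 0]'

```text
clock: 8.47
tcp_pos: [0.5598, 0.0555, 0.2192]
orientation: [0.004, 0.051, 0.999, 0.014]
wrist_force: [4.5, -1.8, -5.4]
finger_gap: 0.0123
```

Emit:
send_rows --series '[0, 0, 0, 0, 0, 0, 0, 0, 0, 0, 0, 0, 0, 0]'

```text
clock: 8.63
tcp_pos: [0.5598, 0.0555, 0.2191]
orientation: [0.005, 0.051, 0.999, 0.016]
wrist_force: [2.6, -1.1, 1.7]
finger_gap: 0.0121
```

```bash
python3 -c "
from h import *
st(); arc([2,5,8,11,14,17,20,23,25,26])"
```

```text
t 8.63 tcp [0.5598 0.0555 0.2191] F [ 2.6 -1.1  1.7] gap 0.0121 j [-0.06  0.28 -0.03  1.25  0.03  0.04]
grasp in stand [-0.0022  0.1828  0.2378] tilt -1.8 tray angle by position 28.2 radius 0.223
[-0.01, 0.41, -0.62, 2.0, 0.0, -0.0, 0, -0.02, 1.07, -1.51, 5.0, 0.0, -0.0, 0, -0.03, 1.77, -2.37, 8.0, 0.0, -0.1, 0, -0.04, 2.52, -3.2, 11.0, 0.1, -0.1, 0, -0.05, 3.31, -3.98, 14.0, 0.1, -0.1, 0, -0.05, 4.14, -4.72, 17.0, 0.1, -0.1, 0, -0.06, 5.01, -5.42, 20.0, 0.1, -0.1, 0, -0.07, 5.91, -6.06, 23.0, 0.1, -0.2, 0, -0.08, 6.53, -6.47, 25.0, 0.1, -0.2, 0, -0.08, 6.84, -6.67, 26.0, 0.1, -0.2, 0]
```

Emit:
send_rows --series '[0, 0.41, -0.62, 2, 0, 0, 0, 0, 1.07, -1.51, 5, 0, 0, 0, 0, 1.77, -2.37, 8, 0, 0, 0, 0, 2.52, -3.2, 11, 0.1, -0.1, 0, 0, 3.31, -3.98, 14, 0.1, -0.1, 0, 0, 4.14, -4.72, 17, 0.1, -0.1, 0, 0, 5.01, -5.42, 20, 0.1, -0.1, 0, 0, 5.91, -6.06, 23, 0.1, -0.2, 0, 0, 6.53, -6.47, 25, 0.1, -0.2, 0, 0, 6.84, -6.67, 26, 0.1, -0.2, 0]'

```text
clock: 9.47
tcp_pos: [0.5668, 0.12, 0.2872]
orientation: [-0.008, 0.049, 0.976, -0.211]
wrist_force: [6.8, -6.2, 3.2]
finger_gap: 0.0125
```

Emit:
send_rows --series '[0, 0, 0, 0, 0, 0, 0, 0, 0, 0, 0, 0, 0, 0]'

```text
clock: 9.63
tcp_pos: [0.5668, 0.1203, 0.2873]
orientation: [-0.008, 0.05, 0.977, -0.209]
wrist_force: [6.3, -1.4, 6.0]
finger_gap: 0.0119
```

```bash
python3 -c "
from h import *
st(); arc([2,3,4,5,6])
a=np.radians([30,55,58,60,62])
print(proj('side',S(P,[(-.097,.11*np.cos(t),.11+.11*np.sin(t)) for t in a])).round(1))
cv2.imwrite('pics/g.png',cv2.resize(read_camera('side')[190:340,220:350],None,fx=5,fy=4,interpolation=2))"
```

```text
t 9.63 tcp [0.5668 0.1203 0.2873] F [ 6.3 -1.4  6. ] gap 0.0119 j [ 0.27  0.46  0.33  1.6  -0.39  0.4 ]
grasp in stand [-0.0024  0.1093  0.3044] tilt 24.2 tray angle by position 53.9 radius 0.223
[-0.01, 0.41, -0.62, 2.0, 0.0, -0.0, 0, -0.01, 0.62, -0.92, 3.0, 0.0, -0.0, 0, -0.01, 0.84, -1.22, 4.0, 0.0, -0.0, 0, -0.01, 1.06, -1.52, 5.0, 0.0, -0.0, 0, -0.02, 1.29, -1.81, 6.0, 0.0, -0.0, 0]
[[262.2 269.6]
 [256.1 266.4]
 [255.3 266.7]
 [254.7 267. ]
 [254.1 267.3]]
```

View pics/g.png

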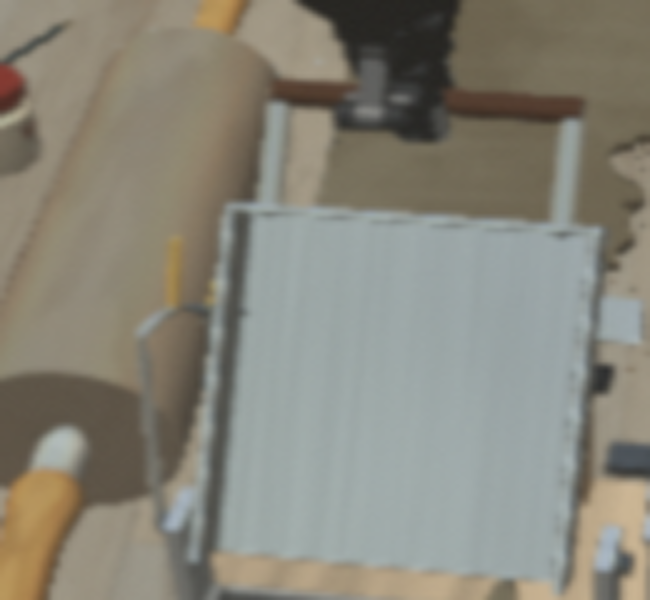

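Both offcuts have already left the tray. Now the last 6° to the mark, then the hold.

Emit:
send_rows --series '[0, 0.21, -0.31, 1, 0, 0, 0, 0, 0.41, -0.62, 2, 0, 0, 0, 0, 0.62, -0.92, 3, 0, 0, 0, 0, 0.84, -1.22, 4, 0, 0, 0, 0, 1.06, -1.52, 5, 0, 0, 0, 0, 1.29, -1.81, 6, 0, 0, 0, 0, 1.29, -1.81, 6, 0, 0, 0, 0, 1.29, -1.81, 6, 0, 0, 0]'

```text
clock: 10.35
tcp_pos: [0.5688, 0.1386, 0.2983]
orientation: [-0.011, 0.049, 0.964, -0.261]
wrist_force: [6.9, -4.0, 3.1]
finger_gap: 0.0121
```

```bash
python3 -c "
from h import *
st()
a=np.radians([30,55,58,60,62]); L=[(-.097,.11*np.cos(t),.11+.11*np.sin(t)) for t in a]
print((proj('top',S(P,L))-[180,150]).round(1)*5,(proj('side',S(P,L))-[220,190])*[5,4])
A=cv2.resize(read_camera('side')[190:340,220:350],None,fx=3,fy=4,interpolation=2); B=cv2.resize(read_camera('top')[150:270,180:260],None,fx=5,fy=5,interpolation=2)
cv2.imwrite('pics/i.png',np.hstack([A,B]))"
```

```text
t 10.35 tcp [0.5688 0.1386 0.2983] F [ 6.9 -4.   3.1] gap 0.0121 j [ 0.34  0.54  0.44  1.71 -0.48  0.5 ]
grasp in stand [-0.0024  0.0891  0.3144] tilt 30.2 tray angle by position 59.7 radius 0.223
[[372.5 163.5]
 [287.  132.5]
 [274.5 129. ]
 [266.  127. ]
 [257.  125. ]] [[210.98301861 318.58152871]
 [180.56382627 305.6165825 ]
 [176.32546604 306.7424662 ]
 [173.44612042 307.83218998]
 [170.52742688 309.19561771]]
```

View pics/i.png

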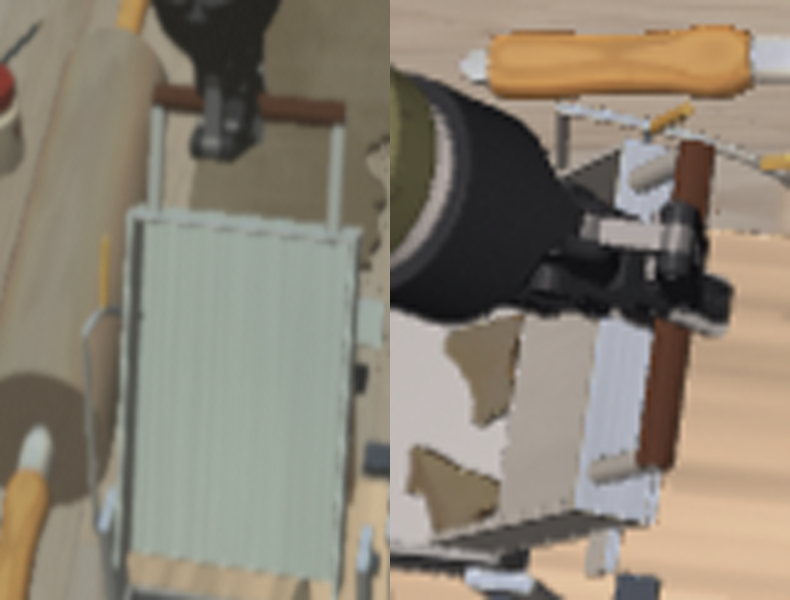

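In the top view both offcuts lie in the bin. The foot of the long mark at (655,130) matches the predicted 60° point. I add about 0.4° and hold for more than a second.

Emit:
send_rows --series '[0, 0.08, -0.13, 0.4, 0, 0, 0, 0, 0.08, -0.13, 0.4, 0, 0, 0, 0, 0.08, -0.13, 0.4, 0, 0, 0, 0, 0.08, -0.13, 0.4, 0, 0, 0, 0, 0.08, -0.13, 0.4, 0, 0, 0, 0, 0.08, -0.13, 0.4, 0, 0, 0, 0, 0.08, -0.13, 0.4, 0, 0, 0, 0, 0.08, -0.13, 0.4, 0, 0, 0, 0, 0.08, -0.13, 0.4, 0, 0, 0, 0, 0.08, -0.13, 0.4, 0, 0, 0]'

```text
clock: 11.28
tcp_pos: [0.5689, 0.1397, 0.2989]
orientation: [-0.011, 0.05, 0.963, -0.264]
wrist_force: [7.0, -4.8, 3.0]
finger_gap: 0.0124
```

Emit:
send_rows --series '[0, 0, 0, 0, 0, 0, 0, 0, 0, 0, 0, 0, 0, 0, 0, 0, 0, 0, 0, 0, 0, 0, 0, 0, 0, 0, 0, 0, 0, 0, 0, 0, 0, 0, 0, 0, 0, 0, 0, 0, 0, 0, 0, 0, 0, 0, 0, 0, 0]'

```text
clock: 11.87
tcp_pos: [0.5689, 0.1397, 0.2988]
orientation: [-0.011, 0.05, 0.963, -0.264]
wrist_force: [7.0, -5.2, 3.5]
finger_gap: 0.0118
```

```bash
python3 -c "
from h import *
st(); arc([-2,-5,-8,-11,-14,-17,-20,-23,-26,-29])"
```

```text
t 11.87 tcp [0.5689 0.1397 0.2988] F [ 7.  -5.2  3.5] gap 0.0118 j [ 0.34  0.54  0.45  1.72 -0.48  0.5 ]
grasp in stand [-0.0024  0.0879  0.3149] tilt 30.6 tray angle by position 60.0 radius 0.223
[0.0, -0.38, 0.64, -2.0, -0.0, 0.0, 0, 0.01, -0.92, 1.61, -5.0, -0.0, 0.0, 0, 0.02, -1.4, 2.62, -8.0, -0.0, 0.1, 0, 0.03, -1.82, 3.64, -11.0, -0.0, 0.1, 0, 0.03, -2.2, 4.69, -14.0, -0.0, 0.1, 0, 0.04, -2.51, 5.76, -17.0, -0.0, 0.1, 0, 0.05, -2.77, 6.84, -20.0, -0.0, 0.1, 0, 0.06, -2.98, 7.93, -23.0, -0.0, 0.2, 0, 0.07, -3.13, 9.04, -26.0, -0.0, 0.2, 0, 0.07, -3.21, 10.14, -29.0, -0.0, 0.2, 0]
```

Held for over 1.5 s at 60.0°. Lowering now.

Emit:
send_rows --series '[0, -0.38, 0.64, -2, 0, 0, 0, 0, -0.92, 1.61, -5, 0, 0, 0, 0, -1.4, 2.62, -8, 0, 0, 0, 0, -1.82, 3.64, -11, 0, 0.1, 0, 0, -2.2, 4.69, -14, 0, 0.1, 0, 0, -2.51, 5.76, -17, 0, 0.1, 0, 0, -2.77, 6.84, -20, 0, 0.1, 0, 0, -2.98, 7.93, -23, 0, 0.2, 0, 0, -3.13, 9.04, -26, 0, 0.2, 0, 0, -3.21, 10.14, -29, 0, 0.2, 0]'

```text
clock: 12.7
tcp_pos: [0.5604, 0.0613, 0.2284]
orientation: [0.003, 0.052, 0.999, -0.012]
wrist_force: [1.5, -1.0, 3.7]
finger_gap: 0.0121
```

Emit:
send_rows --series '[0, 0, 0, 0, 0, 0, 0, 0, 0, 0, 0, 0, 0, 0]'

```text
clock: 12.87
tcp_pos: [0.5602, 0.0602, 0.2269]
orientation: [0.001, 0.053, 0.998, -0.014]
wrist_force: [5.4, -5.3, -2.0]
finger_gap: 0.0125
```

```bash
python3 -c "
from h import *
st(); arc([-2,-5,-8,-11,-14,-17,-20,-23,-25,-27])"
```

```text
t 12.87 tcp [0.5602 0.0602 0.2269] F [ 5.4 -5.3 -2. ] gap 0.0125 j [-0.02  0.29  0.01  1.28 -0.03  0.09]
grasp in stand [-0.0022  0.177   0.2456] tilt 1.6 tray angle by position 30.7 radius 0.223
[0.0, -0.38, 0.64, -2.0, 0.0, 0.0, 0, 0.01, -0.91, 1.62, -5.0, 0.0, 0.0, 0, 0.01, -1.38, 2.62, -8.0, 0.0, 0.0, 0, 0.01, -1.8, 3.65, -11.0, 0.0, 0.0, 0, 0.02, -2.17, 4.7, -14.0, 0.0, 0.1, 0, 0.02, -2.48, 5.77, -17.0, 0.0, 0.1, 0, 0.03, -2.74, 6.86, -20.0, 0.0, 0.1, 0, 0.03, -2.94, 7.95, -23.0, 0.0, 0.1, 0, 0.03, -3.04, 8.69, -25.0, 0.0, 0.1, 0, 0.04, -3.11, 9.42, -27.0, 0.0, 0.1, 0]
```

Emit:
send_rows --series '[0, -0.38, 0.64, -2, 0, 0, 0, 0, -0.91, 1.62, -5, 0, 0, 0, 0, -1.38, 2.62, -8, 0, 0, 0, 0, -1.8, 3.65, -11, 0, 0, 0, 0, -2.17, 4.7, -14, 0, 0.1, 0, 0, -2.48, 5.77, -17, 0, 0.1, 0, 0, -2.74, 6.86, -20, 0, 0.1, 0, 0, -2.94, 7.95, -23, 0, 0.1, 0, 0, -3.04, 8.69, -25, 0, 0.1, 0, 0, -3.11, 9.42, -27, 0, 0.1, 0]'

```text
clock: 13.7
tcp_pos: [0.5566, 0.0268, 0.1339]
orientation: [0.014, 0.052, 0.974, 0.22]
wrist_force: [-0.2, -6.3, 3.2]
finger_gap: 0.0124
```

Emit:
send_rows --series '[0, 0, 0, 0, 0, 0, 0, 0, 0, 0, 0, 0, 0, 0]'

```text
clock: 13.87
tcp_pos: [0.5565, 0.0266, 0.1329]
orientation: [0.013, 0.052, 0.974, 0.219]
wrist_force: [2.0, -5.9, -3.0]
finger_gap: 0.0122
```

```bash
python3 -c "
from h import *
st(); arc([-1,-2,-3,-4,-5])"
```

```text
t 13.87 tcp [0.5565 0.0266 0.1329] F [ 2.  -5.9 -3. ] gap 0.0122 j [-0.33  0.36 -0.2   1.1   0.43 -0.24]
grasp in stand [-0.0022  0.2193  0.1498] tilt -25.3 tray angle by position 3.5 radius 0.2228
[0.0, -0.19, 0.32, -1.0, 0.0, 0.0, 0, 0.0, -0.38, 0.64, -2.0, 0.0, 0.0, 0, 0.0, -0.56, 0.96, -3.0, 0.0, 0.0, 0, 0.0, -0.73, 1.29, -4.0, 0.0, 0.0, 0, 0.0, -0.9, 1.62, -5.0, 0.0, 0.0, 0]
```

Emit:
send_rows --series '[0, -0.19, 0.32, -1, 0, 0, 0, 0, -0.38, 0.64, -2, 0, 0, 0, 0, -0.56, 0.96, -3, 0, 0, 0, 0, -0.65, 1.13, -3.5, 0, 0, 0, 0, -0.65, 1.13, -3.5, 0, 0, 0]'

```text
clock: 14.28
tcp_pos: [0.5565, 0.0258, 0.1218]
orientation: [0.015, 0.052, 0.967, 0.249]
wrist_force: [-0.9, -7.7, 6.4]
finger_gap: 0.0122
```

```bash
python3 -c "
from h import *
st()"
```

```text
t 14.28 tcp [0.5565 0.0258 0.1218] F [-0.9 -7.7  6.4] gap 0.0122 j [-0.36  0.39 -0.22  1.1   0.49 -0.29]
grasp in stand [-0.0022  0.2211  0.1382] tilt -28.9 tray angle by position 0.5 radius 0.2229
```

Emit:
send_rows --series '[0, -0.1, 0.2, 0, 0, 0, 0, 0, -0.2, 0.3, 0, 0, 0, 0, 0, -0.2, 0.3, 0, 0, 0, 0]'

```text
clock: 14.53
tcp_pos: [0.5567, 0.0259, 0.1215]
orientation: [0.016, 0.052, 0.967, 0.249]
wrist_force: [-10.4, -10.9, 26.5]
finger_gap: 0.0123
```

```bash
python3 -c "
from h import *
st()"
```

```text
t 14.53 tcp [0.5567 0.0259 0.1215] F [-10.4 -10.9  26.5] gap 0.0123 j [-0.36  0.39 -0.22  1.09  0.49 -0.29]
grasp in stand [-0.0023  0.221   0.1379] tilt -28.9 tray angle by position 0.4 radius 0.2228
```

The tray is on its level stop (26 N upward). I release and withdraw along the tool axis.

Emit:
send_rows --series '[0, 0.1, -0.2, 0, 0, 0, 0, 0, 0.1, -0.2, 0, 0, 0, 0.5, 0, 0.1, -0.2, 0, 0, 0, 0.5, 0, 0.1, -0.2, 0, 0, 0, 0.5, 0, 0.1, -0.2, 0, 0, 0, 0.5, 0, 0.1, -1.2, 0, 0, 0, 0.5, 0, 0.1, -3, 0, 0, 0, 0.5, 0, 0.1, -6, 0, 0, 0, 0.5, 0, 0.1, -10, 0, 0, 0, 0.5, 0, 0.1, -14, 0, 0, 0, 0.5]'

```text
clock: 15.37
tcp_pos: [0.5477, -0.0381, 0.2416]
orientation: [0.013, 0.05, 0.967, 0.25]
wrist_force: [0.7, -0.4, -0.8]
finger_gap: 0.0429
```

Emit:
send_rows --series '[0, 0, 0, 0, 0, 0, 0.5, 0, 0, 0, 0, 0, 0, 0.5]'

```text
clock: 15.53
tcp_pos: [0.55, -0.04, 0.2428]
orientation: [0.016, 0.05, 0.967, 0.248]
wrist_force: [-1.1, 0.8, 0.2]
finger_gap: 0.0428
```

```bash
python3 -c "
from h import *
st(); a=read_camera('side'); b=read_camera('top')
cv2.imwrite('pics/j.png',np.hstack([cv2.resize(a[180:460,200:420],None,fx=2,fy=2,interpolation=2),cv2.resize(b[150:340,110:300],None,fx=1.8,fy=2.947,interpolation=2)]))
for c in('side','top'):
  for l in('lock_knob','glaze_jar','pinch_pot','tray_handle'):print(c,l,[(round(x['p'],2),np.round(x['box'])) for x in silhouettes(c,l)[:1]])"
```

```text
t 15.53 tcp [ 0.55   -0.04    0.2428] F [-1.1  0.8  0.2] gap 0.0428 j [-0.47  0.35  0.03  1.44  0.47 -0.42]
grasp in stand [-0.0026  0.2871  0.2592] tilt -28.8 tray angle by position 20.7 radius 0.3236
side lock_knob [(0.66, array([341., 290.,  22.,  25.]))]
side glaze_jar [(0.79, array([365., 203.,  24.,  27.]))]
side pinch_pot [(0.72, array([360., 231.,  22.,  32.]))]
side tray_handle [(0.6, array([258., 246.,  93.,  88.]))]
top lock_knob [(0.55, array([218., 266.,  16.,  18.]))]
top glaze_jar []
top pinch_pot [(0.35, array([192., 213.,   9.,  24.]))]
top tray_handle [(0.68, array([198., 191., 118.,  84.]))]
```

View pics/j.png

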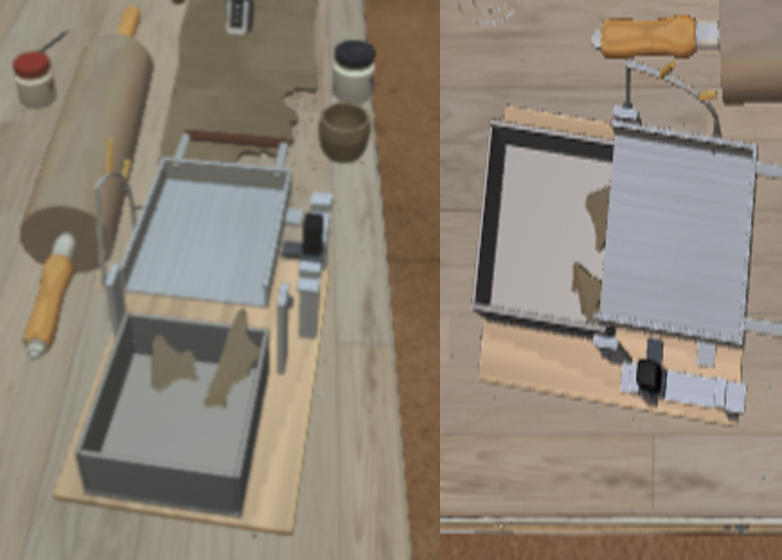

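```bash
python3 -c "
from h import *
st()
def stand(w): return (R.from_euler('z',P[2]).inv().apply(w-np.array([P[0],P[1],0]))*1000).round()
for n,t,s in(('long c',(193,248),(316,361)),('long low',(184,240),(305,381)),('long top',(200,252),(320,336))):
  X,e=tri({'top':t,'side':s}); print(n,stand(X),e)
rim=[(x,y,.08) for x in(-.07,.07) for y in(-.175,-.015)]
print((proj('side',S(P,rim))-[270,300]).round()*6)
cv2.imwrite('pics/k.png',cv2.resize(read_camera('side')[300:400,245:345],None,fx=6,fy=6,interpolation=2))
print([(x['p'],np.round(x['box'])) for l in('offcut_long','offcut_short') for x in silhouettes('side',l)[:1]])
print((proj('side',S(P,rim))-[245,300]).round()*6)"
```

```text
t 16.03 tcp [ 0.5484 -0.0378  0.2399] F [ 0.1  0.1 -0. ] gap 0.0427 j [-0.47  0.35  0.03  1.44  0.47 -0.42]
grasp in stand [-0.001   0.2852  0.2563] tilt -28.9 tray angle by position 20.4 radius 0.3205
long c [ 40. -40.  56.] 0.016593366656820763
long low [ 21. -70.  28.] 0.7526991376615229
long top [ 49. -14. 101.] 2.258242248143233
[[-174.  624.]
 [ -30.  222.]
 [ 294.  696.]
 [ 372.  270.]]
[(0.64, array([300., 335.,  30.,  49.])), (0.86, array([276., 350.,  23.,  25.]))]
[[-24. 624.]
 [120. 222.]
 [444. 696.]
 [522. 270.]]
```

View pics/k.png

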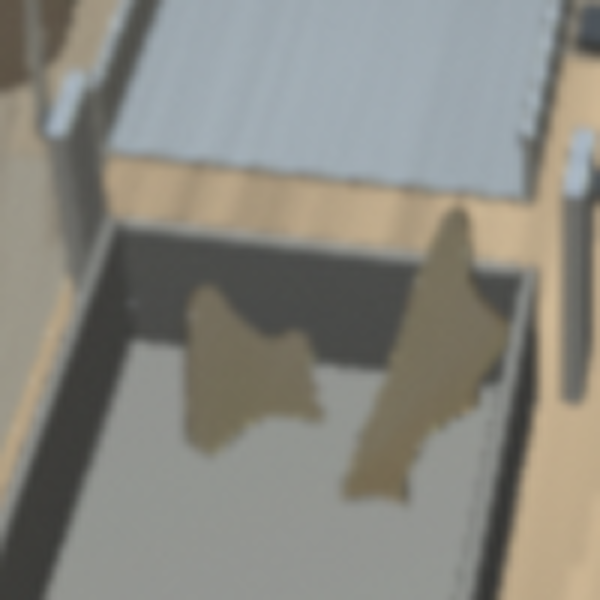

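The long offcut stands on the bin floor and leans on the rear wall. Its centre is at stand (40, -40, 56) mm, so inside the bin and below the rim, and it is not moving. The short one leans fully inside. Nothing else is disturbed, so I hand in.

```bash
python3 -c "
from workcell import *
print(hand_in())"
```

```text
the job is handed in; nothing more can be done
None
```

The job is done and handed in at about 16 s of the 53 s allowed, with both clay offcuts in the bin.

- **Lock:** I slid the knob about 61 mm onto its end stop, with about 18–20 N showing there. The final picture shows it still open.
- **Tilt:** I lifted the tray by its handle bar to about 60° and held it there for over 1.5 s. The position reading was 60.0°, but it also read 0.4–0.5° with the tray level, so the true angle may be about 59.5°. The pointer itself was hidden behind the tray wall. I could only check that the 60° mark sat where my fit of the stand predicted.
- **Lowering:** I brought the tray down onto its level stop (26 N upward at the wrist), let go and drew the gripper clear. The gripper touches nothing.
- **Offcuts:** The short one leans fully inside the bin. The long one stands on the bin floor and leans on the hinge-side wall. Its centre is inside and below the rim, but its tip sticks up about 20 mm above it. I left it because it was stable.
- **Jar and pot:** Both are upright in place in the last side picture. In the last top-camera check, the network did not find the jar, and its pot detection was a weak one in the wrong place.

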